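# Check the storeroom tins, put the sound ones away and lock the drawer

### The arm

A 6-joint arm with a two-finger parallel gripper is mounted at the origin on the work surface. World frame = base frame: x ahead of the robot, y to its left, z up, the work surface at z = 0. Lengths are in m, angles in degrees, forces in N, time in s.
With the tool pointing down it reaches from about 0.3 to 0.75 m from the base axis. Payload 8.5 kg.
Tool frame: the origin (TCP) lies at the very end of the fingers, on their centre line; the grasp point (between the pads) lies 19 mm behind it; z points along the fingers, y is the line along which they close (so a half turn about z gives the same grasp; the last joint's range is limited). The gripper opens to 88 mm and grips with 3 to 60 N. Pads are 18 mm wide; open, the fingers measure 123 mm over their backs; the gripper's body (75 mm by 187 mm) begins 45 mm behind the grasp point.
Start: joints at [53.955, 21.807, 74.336, -0, 83.858, -12.336], TCP at [0.221, 0.504, 0.239] pointing down, gripper open.
Joint ranges: [-178.18, 178.18], [-50.72, 133.34], [12.68, 142.11], [-81.47, 261.47], [9.98, 163.14], [-165.26, 165.26]. Speed limits (degrees/s): [136.94, 136.94, 180, 180, 180, 180].

### API

Orientations are given as [roll, pitch, yaw] about the fixed x, y, z axes, in that order (R = Rz(yaw) Ry(pitch) Rx(roll)).
In Python, from station import env, grab_frame, spotter gives the robot as it stands. Calls block until the motion is done:
- env.move_to(position, orientation): joint-space move of the TCP to a pose.
- env.servo_line(position, rot=None, v=0.15): straight line of the TCP; rot=None keeps the orientation; v is the mean speed in m/s.
- env.move_j(angles): joint-space move.
- env.command_gripper(opening): finger opening in m; the grip force is fixed at half the most; returns when the fingers have stopped.
- env.wait(seconds).
- env.solve_ik(position, orientation): joint angles nearest the present ones, or None.
- env.get_obs(): the state.
- grab_frame(name): name is "side" or "top"; returns a dict with "color" (384x512x3 uint8, red, green, blue), "depth" (384x512 float32, m along the optical axis (not along the pixel's ray), 0 where there is no reading), "fx", "fy", "cx", "cy" (pixels), "world_from_camera" (4x4, takes a point from camera to world coordinates). Camera axes: x right, y down, z forward; pixel columns grow to the right and rows downward; lengths in m; the calibration is good to about 2 mm. A picture is of the moment at which its call begins.
A pose or a line that the arm cannot do raises env.Unreachable and nothing moves.
- env.job_done(): hands the job in; it is judged then, once.
Trained networks look in the newest picture that a camera, given by its name, has taken for a name from the list of things; names that differ only in an ending like _2 or _b are one class to them, and where a whole thing is asked for, a point or a joint stands for the part that bears it (a point fixed in the world has none). Each returns a list of dicts, best first, with "confidence" (0 to 1); they miss things now and then, are a little off and sometimes report something else, mostly with a low value. They report only what shows in the picture. A call takes as long as a camera call. They do not tell look-alikes from the thing itself.
- spotter.search_frame(name, camera): "position" ([x, y, z] in m, in the coordinates of the camera as it stood for that picture, good to about 4 mm: the middle of the surface that is visible of it).
- spotter.trace(name, camera): "region" (384x512 bool, what is visible of it).
- spotter.pinpoint(name, camera): "position" ([x, y, z] in m, in the coordinates of the camera as it stood for that picture, good to about 4 mm: a listed point, or the origin of a listed thing).
The state is a dict: "t": time; "joints": joint angles; "qd": joint speeds; "effort": joint torques, N m; "tool_pos": TCP position; "tcp_rot": TCP orientation; "force": force on the tool from outside, world axes, zero at the start; "moment": the same for the moment, N m; "opening": finger opening in m; "finger_force": force on a finger pad.
Only numpy, scipy, OpenCV 4.12 (cv2) and the standard library are available. Lean on these libraries where they do the work, as an engineer would, in place of code of your own. Each camera call takes 0.05 s, during which the arm holds its last target. There are 200 camera calls.

### The job

Some of the grey tins on the bench have a bellied bottom and rock when pressed at the rim at one of their short ends; the others stand steady. Pull out the drawer of the white cabinet and stand all the steady tins on its floor, stand all the rocking ones on the floor of the plywood crate for repair, and once the steady tins are in, push the drawer fully shut and then turn the lock ring on top of the cabinet a quarter turn clockwise until it clicks locked. Leave the roll of tape and the padlock where they are.

Things in the scene. Friction and masses are not known exactly. Their poses are not given: they have to be found in the camera images.
- tin_a: Grey steel tin, 140 mm long (its x), 62 wide (y), flat lid at height 34; may be absent. Origin: centre of the underside, z up. Fixed handle on the lid to lift it by: a bar 60 mm long (x), 12 wide (y), from 46 to 60 mm above the underside, on two 6 mm posts near its ends. 0.25 to 0.5 kg. All five tins look alike; each is either sound or damaged: see tin_b.
- tin_b: Looks as tin_a. A sound tin (any of the five) has a flat bottom. A damaged one bears only on a strip 24 mm long mid-length, ends 4 mm clear: it stands level too, but 0.5 to 2 N down on the lid near either short end tips it 0.07 rad (lid end sinks about 3 mm); let go, it levels again. Either kind may be absent. Origin: centre of the underside.
- tin_c: Grey steel tin, in looks and size the same as tin_a; may be absent. Sound or damaged: see tin_b. Origin: centre of the underside.
- tin_d: Grey steel tin, in looks and size the same as tin_a; may be absent. Sound or damaged: see tin_b. Origin: centre of the underside.
- tin_e: Grey steel tin, in looks and size the same as tin_a; may be absent. Sound or damaged: see tin_b. Origin: centre of the underside.
- cabinet: White steel drawer cabinet fixed on the bench, 240 mm deep (its x), 270 mm wide (y), 96 mm high. Origin: centre of the underside; its front, where the drawer comes out, faces its -x.
- drawer (a joint): How far the drawer is pulled out along the cabinet's -x, in m: 0 shut, 0.175 fully out; it starts slightly open. About 2 N of friction; it stays where left. It must be shut before the ring is locked.
- drawer_floor (a point): Centre of the drawer's floor, 14 mm above the bench, moving with it; axes as the cabinet's. Inside 180 mm (x) by 240 mm (y): room for three tins side by side, each lengthwise along x; side and back walls rise 44 mm over the floor, the front panel 81. Only when fully out is the whole floor clear of the cabinet top.
- drawer_knob (a point): Centre of the head of the drawer's knob, 60 mm above the bench, mid-front: a round head 28 mm across and 18 mm long (x), its outer end 38 mm out from the front panel; the neck behind it is 16 mm thick. Axes as the cabinet's. Can be pinched across y from above.
- lock_ring (a joint): Turn of the lock ring in rad, clockwise seen from above: 0 open, 1.571 locked (against its stop). It turns easily up to 1.15 rad, then a nub on the ring must be forced past a sprung pin (about 0.2 N m) and it clicks home against the stop. Turned with the drawer shut it bolts the drawer.
- lock_ring_grip (a point): On the axis of the lock ring, 128 mm above the bench, on the cabinet top by its front left (+y) corner. Aluminium ring 64 mm across, its top at 112 mm; across it stands a thumb bar to pinch from above, 56 mm long (this frame's x), 12 thick (y), from 112 to 139 mm above the bench. The frame turns with the ring; open, the bar points along the cabinet's x.
- crate: Open plywood crate fixed on the bench, 185 mm (x) by 190 mm (y), 45 mm high, walls and floor 6 mm. Origin: centre of the underside. It takes two tins side by side, lengthwise along x.
- crate_in (a point): Centre of the crate's inner floor, 6 mm above the bench; axes as the crate's.
- tape: Cardboard-brown roll of packing tape lying flat, 104 mm across, 48 mm high: leave it alone. Origin: centre of the underside.
- padlock: Brass padlock lying flat, 50 x 45 x 20 mm with a steel shackle: leave it alone. Origin: centre of the underside of its block.
Mind the look-alikes: they are no part of the job. Leave any pink or purple look-alike of the tin_b alone.

How it is judged:
By the outcome, as a careful person would: the job done as asked, in the order asked, and still so for the second after the job is handed in, with the robot touching nothing.
Of tin_a, tin_b, tin_c, tin_d, tin_e only 3 to 5 are there at a start; the rules pass over those that are not, and their reading is None.
At some moment in a run one of tin_a, tin_b, tin_c, tin_d, tin_e may be knocked a few centimetres aside while the robot is not near it.
It also fails if it takes over 210 s, if anything falls off the work surface, if the arm or the gripper's body presses on something with over 40 N, if the wrist force passes 120 N, or if a joint passes its speed limit or range.

## Working session

There is one attempt and no reset: what is moved stays moved. The work goes in short steps, each a Python script; the robot and the scene stay as the last script left them, time stands still between calls to the robot, and variables do not carry over. Pictures are saved under pics/ and viewed, at most 14 in all, crops included, and the job is handed in when it is done.

```bash
ls; mkdir -p pics; cat > h.py <<'E'
import numpy as np, cv2
from station import env, grab_frame, spotter
def shot(cam,fn=None):
    f=grab_frame(cam)
    if fn: cv2.imwrite('pics/'+fn,f['color'][:,:,::-1])
    return f
def toW(f,p):
    T=f['world_from_camera']; return (T@np.r_[p,1])[:3]
def cloud(f,m=None):
    d=f['depth']; v,u=np.nonzero((d>0)&(m if m is not None else True)); z=d[v,u]
    P=np.c_[(u-f['cx'])/f['fx']*z,(v-f['cy'])/f['fy']*z,z]
    T=f['world_from_camera']; return P@T[:3,:3].T+T[:3,3],u,v
def proj(f,p):
    q=np.linalg.inv(f['world_from_camera'])@np.r_[p,1]; return (f['fx']*q[0]/q[2]+f['cx'],f['fy']*q[1]/q[2]+f['cy'])
E
python3 - <<'E'
from h import *
np.set_printoptions(precision=3,suppress=True)
for c in ['top','side']:
    f=shot(c,c+'0.png')
    print(c,f['world_from_camera'],f['fx'])
    for n in ['tin_a','cabinet','drawer','lock_ring','crate','tape','padlock']:
        for r in spotter.trace(n,c):
            if r['confidence']<.3: continue
            m=r['region']; P,u,v=cloud(f,m)
            if len(P)<10: continue
            (rc,sz,a)=cv2.minAreaRect(P[:,:2].astype(np.float32))
            print(n,round(r['confidence'],2),'px',u.mean().round(),v.mean().round(),'rect',np.round(rc,3),np.round(sz,3),round(a,1),'z',np.percentile(P[:,2],[5,50,95]),'col',f['color'][m].mean(0).round())
    for n in ['drawer_floor','drawer_knob','lock_ring_grip','crate_in','cabinet','crate']:
        for r in spotter.pinpoint(n,c)[:2]: print(n,round(r['confidence'],2),toW(f,r['position']))
print(env.get_obs()['tcp_rot'])
E
```

```text
pics
top [[-0.004 -0.998  0.068  0.47 ]
 [-1.     0.006  0.029  0.058]
 [-0.03  -0.068 -0.997  1.238]
 [ 0.     0.     0.     1.   ]] 400.57296851122504
tin_a 0.83 px 243.0 226.0 rect [0.435 0.13 ] [0.144 0.071] 6.8 z [0.03  0.034 0.059] col [ 99.  99. 101.]
tin_a 0.82 px 209.0 159.0 rect [0.637 0.235] [0.072 0.144] 89.3 z [0.03  0.034 0.059] col [93. 93. 94.]
tin_a 0.64 px 295.0 235.0 rect [ 0.405 -0.027] [0.152 0.071] 41.6 z [0.03  0.035 0.059] col [190. 107. 127.]
tin_a 0.63 px 150.0 278.0 rect [0.278 0.419] [0.07  0.157] 22.9 z [0.029 0.034 0.059] col [181.  98. 118.]
tin_a 0.62 px 277.0 159.0 rect [0.636 0.027] [0.061 0.141] 89.7 z [0.031 0.035 0.059] col [ 99.  98. 100.]
tin_a 0.56 px 265.0 97.0 rect [0.83  0.062] [0.069 0.143] 83.3 z [0.029 0.035 0.059] col [ 89.  43. 111.]
cabinet 0.95 px 386.0 154.0 rect [ 0.626 -0.309] [0.314 0.361] 85.3 z [0.013 0.096 0.102] col [160. 153. 148.]
drawer 0.58 px 382.0 197.0 rect [ 0.504 -0.291] [0.297 0.12 ] 85.2 z [0.011 0.016 0.096] col [129. 126. 120.]
lock_ring 0.9 px 363.0 161.0 rect [ 0.617 -0.212] [0.062 0.063] 87.6 z [0.109 0.114 0.1
[... 2055 characters left out ...]
t [0.301 0.241] [0.106 0.106] 43.4 z [0.003 0.037 0.05 ] col [148. 127.  98.]
padlock 0.79 px 193.0 264.0 rect [0.709 0.356] [0.05  0.083] 86.3 z [0.008 0.018 0.023] col [173. 150. 103.]
padlock 0.34 px 232.0 185.0 rect [0.632 0.012] [0.11  0.141] 89.7 z [0.007 0.033 0.057] col [120. 122. 123.]
padlock 0.34 px 245.0 122.0 rect [ 0.614 -0.222] [0.096 0.062] 84.2 z [0.105 0.116 0.139] col [165. 167. 164.]
drawer_floor 0.66 [ 0.584 -0.284  0.014]
drawer_floor 0.41 [ 0.617 -0.207  0.126]
lock_ring_grip 0.64 [ 0.617 -0.208  0.124]
crate_in 0.95 [0.481 0.419 0.009]
cabinet 0.69 [ 0.673 -0.293  0.002]
cabinet 0.45 [ 0.58  -0.282  0.014]
crate 0.58 [ 0.482  0.422 -0.002]
[-179.999   -0.     156.291]
```

View pics/top0.png

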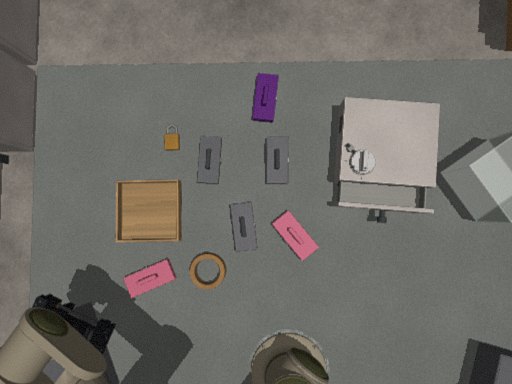

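View pics/side0.png

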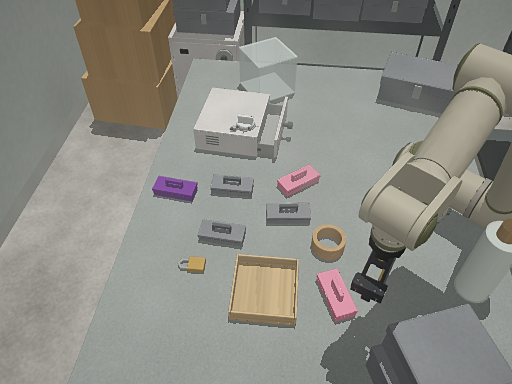

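```bash
cat >> h.py <<'E'
np.set_printoptions(precision=3,suppress=True)
def rect(P):
    c,s,a=cv2.minAreaRect(P[:,:2].astype(np.float32)); 
    if s[0]<s[1]: s=s[::-1]; a+=90
    return np.array(c),np.array(s),(a+90)%180-90
def tins(cam='top',fn=None,minc=.25):
    f=shot(cam,fn); out=[]
    for r in spotter.trace('tin_a',cam):
        m=r['region']
        if r['confidence']<minc or m.sum()<80: continue
        col=f['color'][m].astype(float).mean(0)
        if np.ptp(col)>20: continue
        P,_,_=cloud(f,m); 
        if len(P)<80: continue
        top=P[:,2].max(); bar=P[P[:,2]>top-.012]; lid=P[(P[:,2]<top-.02)&(P[:,2]>top-.032)]
        if len(bar)<10 or len(lid)<30: continue
        lc,ls,a=rect(lid); bc,bs,ba=rect(bar)
        if any(np.hypot(*(o['c']-bc))<.03 for o in out): continue
        out.append(dict(c=(lc+bc)/2,lc=lc,bc=bc,ls=ls,bs=bs,a=a,ba=ba,lidz=np.median(lid[:,2]),conf=r['confidence']))
    return out
def down(yaw): return [180,0,yaw]
def yawnear(x,y,a):  # a mod 180 -> yaw with small joint 6
    j1=np.degrees(np.arctan2(y,x)); t=j1+90
    return a+180*round((t-a)/180)
def force(): return np.array(env.get_obs()['force'])
E
python3 - <<'E'
from h import *
for c in ['top','side']:
    f=shot(c)
    for t in tins(c): print(c,{k:np.round(v,3) for k,v in t.items()})
    P,u,v=cloud(f); 
    S=P[(abs(P[:,2]-.096)<.006)&(P[:,0]>.5)&(P[:,0]<.85)&(P[:,1]<-.1)&(P[:,1]>-.5)]
    # cabinet top only: behind x of front
    cab=S[S[:,0]>.545]; print('cab',len(cab),rect(cab))
    cr=P[(abs(P[:,2]-.045)<.006)&(abs(P[:,0]-.482)<.12)&(abs(P[:,1]-.42)<.12)]; print('crate',rect(cr))
    b=P[(P[:,2]>.125)&(P[:,2]<.15)&(np.hypot(P[:,0]-.617,P[:,1]+.212)<.05)]; print('bar',rect(b),b[:,:2].mean(0))
    k=P[(P[:,2]>.05)&(P[:,2]<.085)&(abs(P[:,0]-.45)<.035)&(abs(P[:,1]+.272)<.04)]; print('knob',rect(k),k.mean(0))
    fp=P[(P[:,2]>.08)&(P[:,2]<.105)&(abs(P[:,0]-.5)<.04)&(abs(P[:,1]+.28)<.16)]; print('front',rect(fp))
E
```

```text
top {'c': array([0.637, 0.234]), 'lc': array([0.637, 0.233]), 'bc': array([0.638, 0.235]), 'ls': array([0.14 , 0.066]), 'bs': array([0.057, 0.012]), 'a': np.float64(-4.04), 'ba': np.float64(-4.707), 'lidz': np.float64(0.036), 'conf': np.float64(0.82)}
top {'c': array([0.636, 0.027]), 'lc': array([0.636, 0.027]), 'bc': array([0.636, 0.027]), 'ls': array([0.14 , 0.061]), 'bs': array([0.06 , 0.009]), 'a': np.float64(-0.439), 'ba': np.float64(-0.359), 'lidz': np.float64(0.036), 'conf': np.float64(0.8)}
top {'c': array([0.434, 0.13 ]), 'lc': array([0.434, 0.129]), 'bc': array([0.434, 0.13 ]), 'ls': array([0.136, 0.065]), 'bs': array([0.057, 0.012]), 'a': np.float64(6.313), 'ba': np.float64(7.171), 'lidz': np.float64(0.036), 'conf': np.float64(0.76)}
cab 7420 (array([ 0.674, -0.333]), array([0.353, 0.241]), 85.27696228027344)
crate (array([0.483, 0.419]), array([0.191, 0.185]), -89.143947660923)
bar (array([ 0.617, -0.211]), array([0.054, 0.013]), -4.68292236328125) [ 0.617 -0.21 ]
knob (array([ 0.464, -0.272]), array([0.037, 0.025]), -0.754547119140625) [ 0.463 -0.272  0.07 ]
front (array
[... 529 characters left out ...]
loat64(0.036), 'conf': np.float64(0.79)}
side {'c': array([0.432, 0.134]), 'lc': array([0.431, 0.133]), 'bc': array([0.433, 0.135]), 'ls': array([0.141, 0.069]), 'bs': array([0.058, 0.013]), 'a': np.float64(6.82), 'ba': np.float64(5.622), 'lidz': np.float64(0.034), 'conf': np.float64(0.74)}
cab 2491 (array([ 0.672, -0.329]), array([0.36 , 0.242]), 85.74687957763672)
crate (array([0.481, 0.421]), array([0.195, 0.185]), -89.09032702445984)
bar (array([ 0.616, -0.206]), array([0.057, 0.021]), -16.97722625732422) [ 0.616 -0.206]
knob (array([ 0.463, -0.269]), array([0.063, 0.039]), 85.77767944335938) [ 0.465 -0.266  0.066]
front (array([ 0.487, -0.271]), array([0.268, 0.013]), 85.13402557373047)
```

```bash
cat >> h.py <<'E'
CY=-4.75; cx=np.array([np.cos(np.radians(CY)),np.sin(np.radians(CY))]); cyv=np.array([-cx[1],cx[0]])
def st(tag=''):
    o=env.get_obs(); print(tag,'t',round(o['t'],1),'pos',np.round(o['tool_pos'],4),'F',np.round(o['force'],1),'open',round(o['opening'],4),'ff',np.round(o['finger_force'],1))
E
python3 - <<'E'
from h import *
k=np.array([.454,-.271])
env.move_to([*k,.2],down(CY)); env.command_gripper(.06)
st('free')
env.servo_line([*k,.044],v=.1); env.command_gripper(.0); st('grip')
p=np.array(env.get_obs()['tool_pos'])
d=0
for s in np.arange(.01,.15,.01):
    q=p.copy(); q[:2]-=cx*s
    env.servo_line(q,v=.06); F=force()
    if s>.08: print(round(s,3),F)
    if abs(F[:2]@cx)>12: break
st('out')
env.command_gripper(.06); o=env.get_obs()['tool_pos']; st('rel')
env.servo_line([o[0]-.03*cx[0]*0,o[1],.25],v=.2)
env.move_to([.35,-.05,.3],down(90))
f=shot('top','top1.png'); P,u,v=cloud(f)
fp=P[(P[:,2]>.08)&(P[:,2]<.105)&(P[:,0]<.45)&(P[:,0]>.28)&(abs(P[:,1]+.27)<.16)]; print('front',rect(fp))
for r in spotter.pinpoint('drawer_floor','top')[:2]+spotter.pinpoint('drawer_knob','top')[:2]: print(r['confidence'],toW(f,r['position']))
for t in tins('top'): print({k:np.round(v,3) for k,v in t.items()})
E
```

```text
free t 5.1 pos [ 0.454 -0.271  0.2  ] F [-0.2 -0.2 -0.6] open 0.0599 ff 0.0
grip t 7.4 pos [ 0.454 -0.271  0.044] F [0.9 0.3 0.6] open 0.027 ff 30.0
0.09 [-2.618 -1.55   0.045]
0.1 [-2.773 -2.123 -0.544]
0.11 [-1.792 -1.796 -1.905]
0.12 [25.063  5.62  -8.935]
out t 11.2 pos [ 0.338 -0.262  0.044] F [25.1  5.6 -8.9] open 0.0273 ff 30.0
rel t 11.9 pos [ 0.334 -0.261  0.044] F [-0.4  0.2 -0.1] open 0.0598 ff 0.0
front (array([ 0.377, -0.267]), array([0.266, 0.012]), 85.2393798828125)
0.78 [ 0.472 -0.278  0.011]
0.97 [ 0.344 -0.263  0.063]
0.7 [ 0.299  0.237 -0.   ]
{'c': array([0.638, 0.234]), 'lc': array([0.637, 0.234]), 'bc': array([0.638, 0.235]), 'ls': array([0.141, 0.064]), 'bs': array([0.058, 0.012]), 'a': np.float64(-3.588), 'ba': np.float64(-4.089), 'lidz': np.float64(0.036), 'conf': np.float64(0.96)}
{'c': array([0.433, 0.13 ]), 'lc': array([0.433, 0.129]), 'bc': array([0.434, 0.13 ]), 'ls': array([0.14 , 0.064]), 'bs': array([0.057, 0.012]), 'a': np.float64(3.691), 'ba': np.float64(6.251), 'lidz': np.float64(0.035), 'conf': np.float64(0.92)}
{'c': array([0.636, 0.027]), 'lc': array([0.636, 0.027]), 'bc': array([0.636, 0.027]), 'ls': array([0.14 , 0.061]), 'bs': array([0.06 , 0.009]), 'a': np.float64(-0.424), 'ba': np.float64(-0.404), 'lidz': np.float64(0.036), 'conf': np.float64(0.73)}
```

View pics/top1.png

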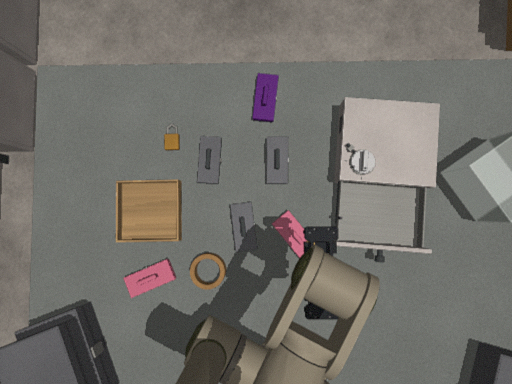

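```bash
cat > press.py <<'E'
from h import *
def press(c,a,sgn=-1,off=.058):
    d=np.array([np.cos(np.radians(a)),np.sin(np.radians(a))])
    p=np.array(c)+sgn*off*d; y=yawnear(*p,a)
    env.move_to([*p,.12],down(y)); env.command_gripper(0)
    env.servo_line([*p,.042],v=.1); env.wait(.3)
    F0=force()[2]; rec=[]
    for z in np.arange(.0385,.027,-.0005):
        env.servo_line([*p,z],v=.02); env.wait(.08); o=env.get_obs(); f=o['force'][2]-F0; rec.append((round(1e3*o['tool_pos'][2],1),round(f,1)))
        if f>7: break
    print(c,rec)
    env.servo_line([*p,.12],v=.15)
E
python3 - <<'E'
from press import *
press([.637,.2365],-4); press([.6345,.0295],-.4); press([.4325,.132],6,1); st()
E
```

```text
[0.637, 0.2365] [(np.float64(38.4), np.float64(1.5)), (np.float64(38.0), np.float64(1.4)), (np.float64(37.5), np.float64(1.0)), (np.float64(37.0), np.float64(0.6)), (np.float64(36.5), np.float64(-0.0)), (np.float64(36.0), np.float64(1.9)), (np.float64(35.5), np.float64(1.0)), (np.float64(35.0), np.float64(1.6)), (np.float64(34.5), np.float64(1.7)), (np.float64(34.1), np.float64(4.2)), (np.float64(33.5), np.float64(4.6)), (np.float64(33.0), np.float64(5.3)), (np.float64(32.5), np.float64(5.3)), (np.float64(32.0), np.float64(5.7)), (np.float64(31.8), np.float64(7.2))]
[0.6345, 0.0295] [(np.float64(38.4), np.float64(1.9)), (np.float64(38.0), np.float64(1.7)), (np.float64(37.5), np.float64(2.6)), (np.float64(37.0), np.float64(1.3)), (np.float64(36.5), np.float64(2.0)), (np.float64(36.0), np.float64(1.8)), (np.float64(35.5), np.float64(1.7)), (np.float64(35.0), np.float64(2.1)), (np.float64(34.5), np.float64(1.6)), (np.float64(34.3), np.float64(5.9)), (np.float64(34.2), np.float64(10.9))]
[0.4325, 0.132] [(np.float64(38.4), np.float64(1.5)), (np.float64(38.0), np.float64(-0.3)), (np.float64(37.5), np.float64(1.3)), (np.float64(37.0), np.float64(1.3)), (np.float64(36.5), np.float64(0.5)), (np.float64(36.0), np.float64(-0.2)), (np.float64(35.5), np.float64(1.2)), (np.float64(35.0), np.float64(-0.2)), (np.float64(34.5), np.float64(1.0)), (np.float64(34.4), np.float64(5.7)), (np.float64(34.4), np.float64(11.8))]
 t 37.2 pos [0.49  0.138 0.119] F [-0.2 -0.9  0.1] open 0.0003 ff 0.0
```

```bash
cat > pick.py <<'E'
from h import *
def find(near):
    T=[min((t for t in tins(c)),key=lambda t:np.hypot(*(t['c']-near)),default=None) for c in('top','side')]
    T=[t for t in T if t is not None and np.hypot(*(t['c']-near))<.09]
    c=np.mean([t['c'] for t in T],0); a=T[0]['a']; print('found',[(t['c'],t['a'],t['ba'],t['ls']) for t in T]); 
    a=(T[0]['a']+T[0]['ba'])/2 if abs(T[0]['a']-T[0]['ba'])<8 else a
    return c,a
def carry(c,a,dst,dyaw,zf,flip):
    y=a+180*flip
    env.move_to([*c,.2],down(y)); env.command_gripper(.045)
    env.servo_line([*c,.038],v=.12); env.command_gripper(0); st('grip')
    if env.get_obs()['opening']<.008: raise SystemExit('missed')
    env.servo_line([*c,.25],v=.15); st('lift')
    env.move_to([*dst,.25],down(dyaw))
    env.servo_line([*dst,zf+.06],v=.15); env.servo_line([*dst,zf+.0395],v=.04); st('low')
    env.command_gripper(.035); env.servo_line([*dst,.22],v=.15); st('rel')
E
python3 - <<'E'
from pick import *
env.move_to([.35,-.05,.3],down(90))
c,a=find([.4325,.132]); fl=np.array([.4717,-.273])
carry(c,a,fl-.06*cyv,CY,.014,0)
c,a=find([.6345,.0295])
carry(c,a,fl+.06*cyv,CY,.014,0)
env.move_to([.4,.0,.3],down(90))
shot('top','top2.png')
for t in tins('top'): print({k:np.round(v,3) for k,v in t.items()})
E
```

```text
found [(array([0.434, 0.13 ]), 7.218098163604736, 6.554460048675537, array([0.142, 0.064])), (array([0.431, 0.135]), 6.300287246704102, 4.019523620605469, array([0.14 , 0.066]))]
grip t 43.2 pos [0.432 0.132 0.038] F [-0.   1.1 -0.7] open 0.0118 ff 30.0
lift t 44.7 pos [0.432 0.132 0.249] F [-0.8  0.2 -4.7] open 0.0118 ff 30.0
low t 48.4 pos [ 0.467 -0.333  0.053] F [-0.2  1.1 -4.8] open 0.0114 ff 30.0
rel t 50.2 pos [ 0.467 -0.333  0.219] F [ 0.2  0.5 -0.3] open 0.035 ff 0.0
found [(array([0.651, 0.059]), -0.22173309326171875, -0.33075714111328125, array([0.14 , 0.064])), (array([0.649, 0.064]), 0.7999541759490967, 0.8933879137039185, array([0.142, 0.069]))]
grip t 54.5 pos [0.65  0.062 0.038] F [ 0.2  0.5 -0.1] open 0.0116 ff 30.0
lift t 56.0 pos [0.65  0.061 0.249] F [-0.1  0.1 -3.2] open 0.0114 ff 30.0
low t 59.3 pos [ 0.477 -0.213  0.053] F [ 0.2 -0.  -2. ] open 0.0115 ff 30.0
rel t 61.0 pos [ 0.476 -0.213  0.219] F [ 0.  -0.6  0.2] open 0.0351 ff 0.0
{'c': array([ 0.478, -0.215]), 'lc': array([ 0.478, -0.215]), 'bc': array([ 0.477, -0.215]), 'ls': array([0.142, 0.064]), 'bs': array([0.058, 0.012]), 'a': np.float64(-5.801), 'ba': np.float64(-2.883), 'lidz': np.float64(0.05), 'conf': np.float64(0.68)}
{'c': array([0.637, 0.234]), 'lc': array([0.637, 0.233]), 'bc': array([0.637, 0.234]), 'ls': array([0.142, 0.065]), 'bs': array([0.059, 0.013]), 'a': np.float64(-3.488), 'ba': np.float64(-4.565), 'lidz': np.float64(0.035), 'conf': np.float64(0.64)}
{'c': array([ 0.468, -0.334]), 'lc': array([ 0.468, -0.333]), 'bc': array([ 0.468, -0.334]), 'ls': array([0.138, 0.063]), 'bs': array([0.057, 0.013]), 'a': np.float64(-5.921), 'ba': np.float64(-1.077), 'lidz': np.float64(0.051), 'conf': np.float64(0.57)}
```

View pics/top2.png

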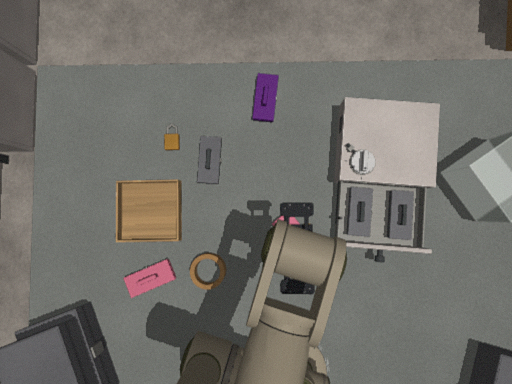

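```bash
python3 - <<'E'
from pick import *
c,a=find([.637,.2365])
carry(c,a,np.array([.482,.420]),180.9,.006,1)
env.move_to([.344,-.262,.25],down(CY)); env.command_gripper(.06)
env.servo_line([.344,-.262,.044],v=.12); env.command_gripper(0); st('knob')
p=np.array(env.get_obs()['tool_pos'])
for s in [.04,.08,.12,.15]+list(np.arange(.155,.2,.003)):
    q=p.copy(); q[:2]+=cx*s
    env.servo_line(q,v=.06); F=force()
    if s>.15: print(round(s,3),F)
    if F[:2]@cx<-20: break
st('shut'); env.command_gripper(.06); st('rel')
o=env.get_obs()['tool_pos']; env.servo_line([o[0],o[1],.25],v=.15)
env.move_to([.35,.05,.35],down(90))
for c in('top','side'):
    f=shot(c,c+'3.png'); P,u,v=cloud(f)
    fp=P[(P[:,2]>.08)&(P[:,2]<.105)&(P[:,0]<.55)&(P[:,0]>.5)&(abs(P[:,1]+.27)<.16)]
    print(rect(fp))
for t in tins('top'): print({k:np.round(v,3) for k,v in t.items()})
E
```

```text
found [(array([0.638, 0.234]), -4.385833740234375, -3.7786483764648438, array([0.14 , 0.066])), (array([0.635, 0.239]), -2.7637786865234375, -2.75958251953125, array([0.141, 0.068]))]
grip t 66.4 pos [0.636 0.236 0.038] F [0.9 1.5 0.4] open 0.0117 ff 30.0
lift t 67.9 pos [0.636 0.236 0.249] F [-1.   0.2 -4.9] open 0.0117 ff 30.0
low t 70.9 pos [0.482 0.42  0.045] F [-0.   0.4 -4.3] open 0.0115 ff 30.0
rel t 72.8 pos [0.482 0.42  0.219] F [-0.3 -0.3 -0. ] open 0.0352 ff 0.0
knob t 78.2 pos [ 0.344 -0.262  0.044] F [0.6 1.6 0.7] open 0.0267 ff 30.0
0.155 [2.582 3.86  2.29 ]
0.158 [-0.166  4.79   4.051]
0.161 [1.589 4.858 3.264]
0.164 [1.443 4.307 3.473]
0.167 [1.441 5.139 3.096]
0.17 [1.253 5.153 4.931]
0.173 [0.328 5.958 3.486]
0.176 [-4.918  4.663  7.297]
0.179 [-20.874   3.643  14.982]
shut t 83.6 pos [ 0.518 -0.276  0.044] F [-20.9   3.6  15. ] open 0.0271 ff 30.1
rel t 84.2 pos [ 0.522 -0.277  0.044] F [ 0.2  0.7 -0.1] open 0.0601 ff 0.0
(array([ 0.544, -0.325]), array([0.182, 0.014]), 89.37635040283203)
(array([ 0.547, -0.307]), array([0.205, 0.016]), 86.34234619140625)
{'c': array([0.483, 0.416]), 'lc': array([0.483, 0.415]), 'bc': array([0.483, 0.416]), 'ls': array([0.139, 0.065]), 'bs': array([0.059, 0.012]), 'a': np.float64(0.795), 'ba': np.float64(-0.546), 'lidz': np.float64(0.041), 'conf': np.float64(0.71)}
```

View pics/top3.png

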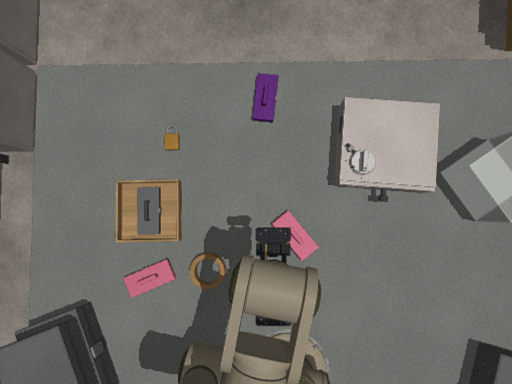

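```bash
python3 - <<'E'
from h import *
c=[.6165,-.2085]; z=.1155
env.move_to([*c,.25],down(175.25)); env.command_gripper(.045)
env.servo_line([*c,z],v=.1); env.command_gripper(0); st('bar')
for d in list(range(10,61,10))+list(range(65,95,5))+[92,94]:
    env.move_to([*c,z],down(175.25-d)); o=env.get_obs()
    if d>=60: print(d,np.round(o['force'],1),np.round(o['moment'],2),o['tcp_rot'])
    if d>90 and abs(o['moment'][2])>1.0: break
env.wait(.3); st('turned')
env.command_gripper(.045); env.servo_line([*c,.25],v=.12)
env.move_to([.35,.05,.35],down(90))
f=shot('top','top4.png'); P,u,v=cloud(f)
b=P[(P[:,2]>.125)&(P[:,2]<.15)&(np.hypot(P[:,0]-.617,P[:,1]+.212)<.05)]; print('bar',rect(b))
im=f['color'][:,:,::-1]; cv2.imwrite('pics/top4c.png',cv2.resize(im[90:260,100:450],None,fx=2.2,fy=2.2)); st()
for t in tins('top'): print({k:np.round(v,3) for k,v in t.items()})
E
```

```text
bar t 91.5 pos [ 0.617 -0.209  0.116] F [ 0.6 -3.   0.4] open 0.0119 ff 30.0
60 [ 0.  -5.2  0.3] [-0.86 -0.05 -0.07] [179.992   0.044 115.779]
65 [-0.2 -4.8 -0.5] [-0.83  0.02 -0.07] [179.985   0.044 110.788]
70 [ 0.1 -5.8 -0.8] [-0.93  0.01  0.18] [179.989   0.048 105.82 ]
75 [-1.  -4.5 -0.2] [-0.88  0.02  0.07] [179.979   0.045 100.789]
80 [ 1.8 -5.4 -3.4] [-0.81 -0.22 -0.07] [179.968   0.042  95.781]
85 [ 2.7 -4.2 -2.7] [-0.72 -0.28 -0.13] [179.957   0.039  90.77 ]
90 [ 0.5 -5.3  0.5] [-0.88 -0.04 -0.04] [179.954   0.033  85.783]
92 [ 0.3 -5.3 -1.2] [-0.88 -0.05  0.44] [179.955   0.046  83.851]
94 [ 0.3 -5.5  0.4] [-0.88 -0.05  0.57] [179.959   0.041  81.823]
turned t 95.5 pos [ 0.617 -0.209  0.116] F [ 0.5 -5.3 -0.1] open 0.0125 ff 30.0
bar (array([ 0.618, -0.212]), array([0.056, 0.012]), 84.36236572265625)
 t 98.9 pos [0.351 0.05  0.35 ] F [-0.4  0.9  0.8] open 0.0449 ff 0.0
```

View pics/top4c.png

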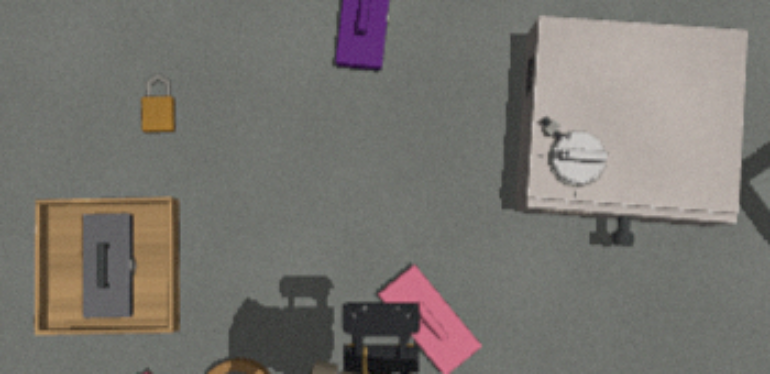

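```bash
python3 -c "
from station import env
print(env.job_done())"
```

```text
the job is handed in; nothing more can be done
None
```

The job is handed in: three grey tins were on the bench, the two steady ones are in the drawer, which is shut and locked, and the one that rocks is in the crate.

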